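# Stack a test cell and hold its cover down against the spring

### The job

Build up the little test cell on its base: lay the perforated white separator disc centred on the spring-loaded lower electrode, then the smaller grooved graphite electrode disc centred on the separator, letting go of each, then thread the cover plate over the two guide studs onto the stack. Press the cover straight down against the spring with about 15 N and stay like that, with your program finishing while the robot is still holding the cover down, so that a colleague can put the nuts on. Never load the stack with more than 40 N, because the ceramic cracks, and leave the finished cell, the screw jar and the tweezers behind the work alone.

Things in the scene. Friction and masses are not known exactly. Their poses are not given: they have to be found in the camera images.
- cell_base: Cell base, screwed down: brushed steel plate 110 (x) x 130 (y) x 16 mm; origin: centre of its underside, z up. At x = 0, y = +38 and -38 mm stand steel guide studs, 8 mm diameter up to 92 mm above the bench, tapering to 3 mm at the tips, 102 mm above it. The spring-loaded lower electrode stands on the axis between them; fingers closing along the base's x clear the studs.
- collector (a joint): How far the spring-loaded lower electrode is pushed down, in m: 0 = up (its start), 0.014 = its end stop. Its spring needs 6.75 N to start moving and then 1.5 N more for each mm (the weight of what lies on it, about 3.5 N in all with the cover, counts too). It moves straight along the base's z.
- collector_top (a point): Centre of the flat top face of the spring-loaded lower electrode, a dark disc of 50 mm diameter on a steel piston; 46 mm above the bench while the spring is up. It moves down with the piston; z up, x and y as the base.
- tray: Shallow stainless tray, immovable, 220 (its x) x 130 (its y) mm, rim 14.5 mm high, floor 3 mm thick; the two loose discs lie on its floor, one about 48 mm either side of its centre along its x, either of them at either end. Origin at the centre of its underside.
- separator: Separator: loose white ceramic disc with many tiny holes, 60 mm diameter, 10 mm thick, about 80 g; the larger and thinner of the two discs. Origin at the centre of its underside, z up; either way of turning about z will do.
- electrode: Upper electrode: loose dark graphite disc with straight grooves across it, 50 mm diameter, 14 mm thick, about 60 g. Origin at the centre of its underside, z up.
- cover: Loose brushed steel plate 70 (x) x 100 (y) x 10 mm, about 220 g, with 11 mm through holes at x = 0, y = +38 and -38 mm and an upright grip fin in the middle, 14 (x) x 44 (y) mm, its top 40 mm above the plate's underside. Lies on the bench, fin up. Origin: centre of the underside, z up; half a turn makes no difference. On the stack, spring up, its underside is 70 mm above the bench.
- finished_cell: Bystander: a closed, bolted round stainless cell, 70 mm diameter, 35 mm high, standing on the bench beyond the work. Origin at the centre of its underside.
- jar: Bystander: clear jar of screws with a lid, 50 mm diameter, 63 mm high, standing beyond the work. Origin at the centre of its underside.
- tweezers: Bystander: steel tweezers 126 mm long lying flat beyond the work. Origin at the middle of the underside.
Mind the look-alikes: they are no part of the job. What is shaped like the cover but purple or turquoise is not meant.

How it is judged:
By the outcome, as a careful person would: the job done as asked, in the order asked, and still so for the second after the job is handed in, while the arm keeps its last pose, push and grip.
It also fails if it takes over 64 s, if anything falls off the work surface, if the arm or the gripper's body presses on something with over 40 N, if the wrist force passes 120 N, or if a joint passes its speed limit or range.

### The arm

A 6-joint arm with a two-finger parallel gripper is mounted at the origin on the work surface; the furniture and walls round the work are solid. World frame = base frame: x ahead of the robot, y to its left, z up, the work surface at z = 0. Lengths are in m, angles in rad, forces in N, time in s.
With the tool pointing down it reaches from about 0.4 to 0.825 m from the base axis. Payload 7 kg.
Tool frame: the origin (TCP) lies at the very end of the fingers, on their centre line; the grasp point (between the pads) lies arm.grip_point_offset behind it (arm.grip_point_offset is the distance from the TCP to the grasp point, in m); z points along the fingers, y is the line along which they close (so a half turn about z gives the same grasp; the last joint's range is limited). The gripper opens to 88 mm and grips with 3 to 60 N. Pads are 19 mm wide; open, the fingers measure 130 mm over their backs; the gripper's body (78 mm by 193 mm) begins 47 mm behind the grasp point.
Start: joints at [1.583, 0.359, 0.012, 0, -1.224, -0.288], TCP at [0.184, 0.649, 0.227] pointing down, gripper open.
Joint ranges: [-3.07, 3.07], [-1.43, 2.12], [-1.02, 1.25], [-3.03, 1.67], [-3.05, -0], [-3.03, 3.03]. Speed limits (rad/s): [2.39, 2.39, 3.01, 3.14, 3.14, 3.14].

### API

Orientations are given as [roll, pitch, yaw] about the fixed x, y, z axes, in that order (R = Rz(yaw) Ry(pitch) Rx(roll)).
In Python, from station import arm gives the robot as it stands.
- The arm moves only by the shell command python3 -m crank 'ROWS' [OPENING] [FORCE]. ROWS is JSON, a list of rows, each an object of numbers: "dx", "dy", "dz": the shift along the tool's x, y, z in cm; "wx", "wy", "wz": the turn, a rotation vector about the tool's x, y, z in degrees. A call has exactly 10 rows; each row is the pose to reach, as a shift and turn from the pose commanded when the call began, along the tool's axes at that moment; what a row does not reach only later rows make up. A row lasts 1/8 s, in which the tool goes at most 62.5 mm and 10.7 degrees, less where a joint would pass 70% of its speed; a pose out of reach is approached as far as the arm can. A call with a gripper value outside its range is refused whole. OPENING is the finger opening in cm, from 0 to 8.76, set as the call begins (- or left out, the last holds). The fingers move at their own pace and stop on an object; FORCE is the grip in N (left out, the last holds). Time passes only in rows, so rows that repeat a pose let the fingers close, or fill a call up. It gives the time, the measured TCP pose, the force, the opening and the grip force at its end, in the units of the state.
- arm.get_state(): the state, without advancing time (a new reading comes with each control period).
- arm.grab_frame(name): name is "scene" or "top" or "wrist"; returns the picture (400x640x3 uint8, red, green, blue); there is no depth.
- arm.calibration(name): a dict with "fx", "fy", "cx", "cy" (pixels), "world_from_camera" (4x4, takes a point from camera to world coordinates). Camera axes: x right, y down, z forward; pixel columns grow to the right and rows downward; lengths in m; the calibration is good to about 2 mm. A picture is of the moment at which its call begins: read the wrist's pose just before it. calibration takes no time and is no camera call; for the wrist camera it gives the pose at the moment of the call.
- arm.job_done(): hands the job in; it is judged then, once.
Trained networks look in the newest picture that a camera, given by its name, has taken for a name from the list of things; names that differ only in an ending like _2 or _b are one class to them, and where a whole thing is asked for, a point or a joint stands for the part that bears it (a point fixed in the world has none). Each returns a list of dicts, best first, with "confidence" (0 to 1); they miss things now and then, are a little off and sometimes report something else, mostly with a low value. They report only what shows in the picture. A call takes as long as a camera call. They do not tell look-alikes from the thing itself.
- arm.find_in(camera, query): "centre" ([x, y, z] in m, in world coordinates, good to about 4 mm: the middle of the surface that is visible of it).
- arm.masks_of(camera, query): "pixels" (400x640 bool, what is visible of it).
- arm.mark_of(camera, query): "centre" ([x, y, z] in m, in world coordinates, good to about 4 mm: a listed point, or the origin of a listed thing).
The state is a dict: "t": time; "q": joint angles; "qd": joint speeds; "joint_efforts": joint torques, N m; "eef_pos": TCP position; "ee_rot": TCP orientation; "force": force on the tool from outside, world axes, zero at the start; "moment": the same for the moment, N m; "width": finger opening in m; "gripper_force": force on a finger pad.
Only numpy, scipy, OpenCV 4.12 (cv2) and the standard library are available. Lean on these libraries where they do the work, as an engineer would, in place of code of your own. Each camera call takes 0.05 s, during which the arm holds its last target. There are 200 camera calls.

## Working session

There is one attempt and no reset: what is moved stays moved. The work goes in short steps, Python scripts to look and compute and a shell command to move; the robot and the scene stay as the last step left them, time stands still between calls to the robot, and variables do not carry over. Pictures are saved under pics/ and viewed, at most 10 in all, crops included, and the job is handed in when it is done.

```bash
ls; mkdir -p pics; python3 - <<'E'
from station import arm
import cv2,numpy as np
s=arm.get_state();print({k:np.round(v,3).tolist() for k,v in s.items()},arm.grip_point_offset)
a=arm.grab_frame("scene");b=arm.grab_frame("top")
cv2.imwrite("pics/a.png",cv2.cvtColor(a,cv2.COLOR_RGB2BGR));cv2.imwrite("pics/b.png",cv2.cvtColor(b,cv2.COLOR_RGB2BGR))
for c in("scene","top"):
  k=arm.calibration(c);print(c,k["fx"],k["cx"],k["cy"],np.round(k["world_from_camera"],3).tolist())
for n in["cell_base","collector_top","tray","separator","electrode","cover"]:
  for c in("scene","top"):
    print(n,c,[(np.round(r["centre"],3).tolist(),round(r["confidence"],2)) for r in arm.mark_of(c,n)])
E
```

```text
pics
{'t': 0.0, 'q': [1.583, 0.359, 0.011, -0.0, -1.224, -0.288], 'qd': [0.0, -0.0, 0.001, 0.0, -0.001, -0.001], 'joint_efforts': [0.002, -58.272, 29.305, 6.997, 0.007, -0.0], 'eef_pos': [0.184, 0.649, 0.226], 'ee_rot': [3.14, -0.0, -0.276], 'force': [-0.74, -0.858, 0.05], 'moment': [-0.03, -0.021, -0.016], 'gripper_force': 0.0, 'width': 0.087} 0.0188
scene 520.9644886871315 321.4476219774918 198.47797036982786 [[0.731, -0.315, 0.605, -0.305], [-0.682, -0.36, 0.636, -0.906], [0.018, -0.878, -0.478, 0.701], [0.0, 0.0, 0.0, 1.0]]
top 446.95203915107095 319.39262100102184 203.84858940844117 [[-0.026, -0.998, 0.057, 0.473], [-1.0, 0.025, -0.016, -0.003], [0.014, -0.057, -0.998, 1.6], [0.0, 0.0, 0.0, 1.0]]
cell_base scene [([0.592, -0.096, -0.005], 0.93)]
cell_base top [([0.587, -0.095, 0.0], 0.64), ([0.746, -0.079, 0.001], 0.19)]
collector_top scene [([0.588, -0.096, 0.047], 0.68)]
collector_top top [([0.592, -0.098, 0.045], 0.54)]
tray scene [([0.535, -0.342, -0.004], 0.66)]
tray top [([0.538, -0.34, 0.002], 0.73)]
separator scene [([0.491, -0.342, 0.003], 0.94)]
separator top [([0.487, -0.34, 0.006], 0.74)]
electrode scene [([0.586, -0.343, 0.003], 0.81)]
electrode top [([0.594, -0.345, 0.002], 0.52)]
cover scene [([0.415, -0.049, 0.002], 0.97), ([0.618, 0.076, 0.002], 0.63), ([0.35, 0.349, -0.001], 0.58), ([0.313, 0.158, -0.002], 0.57)]
cover top [([0.417, -0.05, 0.001], 0.95), ([0.312, 0.152, -0.0], 0.93), ([0.464, 0.112, -0.004], 0.73), ([0.619, 0.079, -0.0], 0.72), ([0.354, 0.356, -0.0], 0.58)]
```

View pics/a.png

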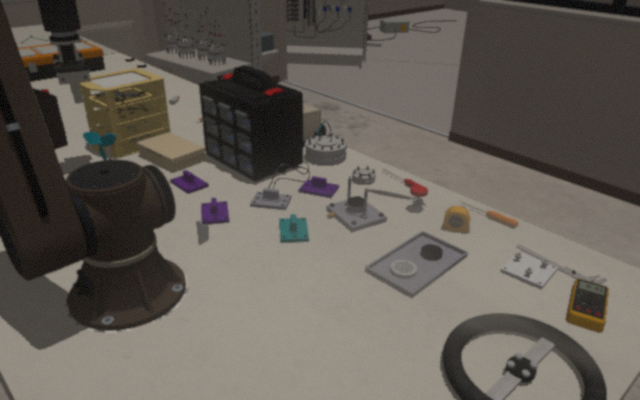

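View pics/b.png

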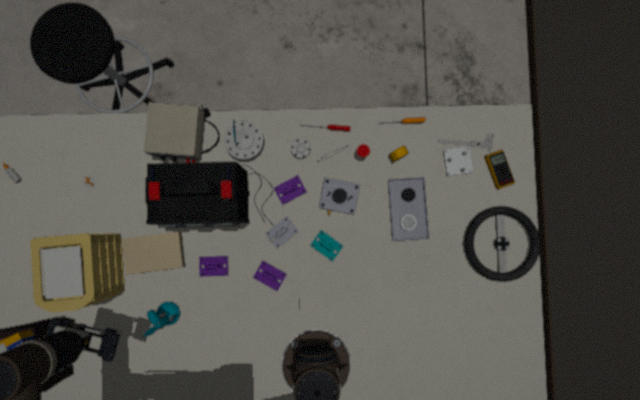

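The scene picture shows the steel base at (357,212), the tray at (417,262) with the white disc at (403,267) and the dark disc at (431,252). The cell is at (362,173).

Cover candidates in the top picture: grey steel (282,232), purple (290,189), (270,275) and (213,266), turquoise (327,245). I choose the grey one at (282,232), about (0.464, 0.112), and will check it in a crop.

```bash
cat > h.py <<'E'
from station import arm
import cv2,numpy as np
from scipy.spatial.transform import Rotation as R
def save(n,im,f=1): cv2.imwrite(f"pics/{n}.png",cv2.cvtColor(cv2.resize(im,None,fx=f,fy=f,interpolation=cv2.INTER_CUBIC),cv2.COLOR_RGB2BGR))
def ray(k,uv,z):
    uv=np.atleast_2d(uv).astype(float);T=np.array(k["world_from_camera"])
    d=np.c_[(uv[:,0]-k["cx"])/k["fx"],(uv[:,1]-k["cy"])/k["fy"],np.ones(len(uv))]@T[:3,:3].T
    return T[:3,3]+d*((z-T[2,3])/d[:,2])[:,None]
def proj(k,p):
    T=np.linalg.inv(np.array(k["world_from_camera"]));c=np.atleast_2d(p)@T[:3,:3].T+T[:3,3]
    return np.c_[k["fx"]*c[:,0]/c[:,2]+k["cx"],k["fy"]*c[:,1]/c[:,2]+k["cy"]]
def goto(p,yaw,roll=np.pi):
    """shift(cm) and turn(deg) in tool axes from the present pose to a downward pose with tool-yaw"""
    s=arm.get_state();A=R.from_euler("xyz",s["ee_rot"]);B=R.from_euler("xyz",[roll,0,yaw])
    return np.round(A.inv().apply(np.array(p)-s["eef_pos"])*100,2),np.round((A.inv()*B).as_rotvec(degrees=True),1)
E
python3 - <<'E'
from h import *
im=arm.grab_frame("top");save("c",im[150:300,190:400],3.5)
for n in("cell_base","cover","tray"):
    k=arm.calibration("top")
    for r in arm.masks_of("top",n):
        m=r["pixels"];v,u=np.nonzero(m)
        w=ray(k,np.c_[u,v],0.012)[:,:2]
        print(n,round(r["confidence"],2),u.mean().round(),v.mean().round(),im[m].mean(0).round(),cv2.minAreaRect((w*1000).astype(np.float32)))
k=arm.calibration("wrist");s=arm.get_state()
T=np.eye(4);T[:3,:3]=R.from_euler("xyz",s["ee_rot"]).as_matrix();T[:3,3]=s["eef_pos"]
print(k["fx"],k["cx"],np.round(np.linalg.inv(T)@np.array(k["world_from_camera"]),3).tolist())
print(goto([.52,.06,.42],-0.276),goto([.30,.50,.40],-0.276))
E
```

```text
cell_base 0.84 339.0 195.0 [86. 86. 91.] ((588.8865356445312, -98.87348175048828), (132.53665161132812, 117.78478240966797), 78.42218780517578)
cell_base 0.41 301.0 147.0 [108. 107. 105.] ((766.7821655273438, 35.151546478271484), (60.89412307739258, 68.67647552490234), 88.66951751708984)
cover 0.93 281.0 232.0 [ 98.  98. 103.] ((467.1116638183594, 109.9017333984375), (70.78543090820312, 100.24508666992188), 38.33656311035156)
cover 0.9 326.0 245.0 [19. 93. 93.] ((416.722412109375, -48.18114471435547), (99.01557159423828, 70.25688934326172), 53.0094108581543)
cover 0.77 213.0 265.0 [65. 37. 86.] ((356.3760986328125, 352.76348876953125), (98.3076400756836, 69.98201751708984), 89.17974853515625)
cover 0.67 269.0 275.0 [69. 41. 89.] ((314.38299560546875, 156.32266235351562), (100.01322174072266, 74.40082550048828), 58.91371154785156)
cover 0.63 290.0 189.0 [69. 40. 91.] ((618.6637573242188, 76.45028686523438), (69.44754028320312, 99.09722137451172), 26.42140769958496)
tray 0.6 408.0 208.0 [ 95.  95. 101.] ((539.812744140625, -341.9771728515625), (222.30795288085938, 135.59083557128906), 2.576402187347412)
331.8519294999529 317.39686658878963 [[-0.001, -0.959, -0.283, 0.077], [1.0, -0.001, 0.0, 0.001], [-0.0, -0.283, 0.959, -0.158], [0.0, 0.0, 0.0, 1.0]]
(array([ 48.4 ,  47.56, -19.35]), array([-0.,  0.,  0.])) (array([ 15.25,  11.22, -17.34]), array([-0.,  0.,  0.]))
```

View pics/c.png

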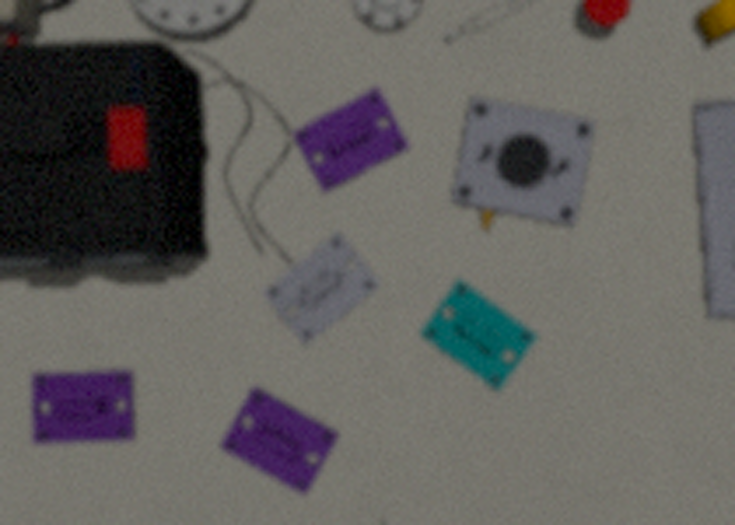

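The crop confirms it. The bare-steel plate with the fin, at crop (320,288) or top (282,232), is the cover, with its long side at about 128°. The base studs are at crop (485,152) and (560,167), so the base yaw is about -11.6°. Moving over the cover now.

```bash
python3 -c "
from h import *
print(goto([.467,.11,.42],np.radians(-51.7)),goto([.467,.11,.22],np.radians(-51.7)))"
```

```text
(array([ 41.94,  44.2 , -19.35]), array([-0. ,  0. , 35.9])) (array([41.94, 44.2 ,  0.65]), array([-0. ,  0. , 35.9]))
```

```bash
python3 -m crank '[{"dz":-6},{"dz":-12},{"dx":4,"dy":4,"dz":-17},{"dx":8,"dy":8,"dz":-19.5,"wz":6},{"dx":12,"dy":12.5,"dz":-19.5,"wz":12},{"dx":16,"dy":17,"dz":-19.5,"wz":18},{"dx":20,"dy":21,"dz":-19.5,"wz":24},{"dx":24,"dy":25,"dz":-19.5,"wz":30},{"dx":28,"dy":29.5,"dz":-19.5,"wz":36},{"dx":32,"dy":34,"dz":-19.5,"wz":36}]'
python3 -c "
from h import *
print(goto([.467,.11,.22],np.radians(-51.7)))"
```

```text
(array([41.94, 44.2 ,  0.65]), array([-0. ,  0. , 35.9]))$[0]: bad value
```

```bash
python3 -m crank '[{"dx":0,"dy":0,"dz":-6,"wx":0,"wy":0,"wz":0},{"dx":0,"dy":0,"dz":-12,"wx":0,"wy":0,"wz":0},{"dx":4,"dy":4,"dz":-17,"wx":0,"wy":0,"wz":0},{"dx":8,"dy":8,"dz":-19.5,"wx":0,"wy":0,"wz":6},{"dx":12,"dy":12.5,"dz":-19.5,"wx":0,"wy":0,"wz":12},{"dx":16,"dy":17,"dz":-19.5,"wx":0,"wy":0,"wz":18},{"dx":20,"dy":21,"dz":-19.5,"wx":0,"wy":0,"wz":24},{"dx":24,"dy":25,"dz":-19.5,"wx":0,"wy":0,"wz":30},{"dx":28,"dy":29.5,"dz":-19.5,"wx":0,"wy":0,"wz":36},{"dx":32,"dy":34,"dz":-19.5,"wx":0,"wy":0,"wz":36}]'
python3 -c "
from h import *
print(goto([.467,.11,.22],np.radians(-51.7)))"
```

```text
t: 2.15
eef_pos: [0.3995, 0.2333, 0.422]
ee_rot: [-3.141, 0.0, -0.905]
force: [1.0, 0.7, 0.5]
width: 0.0879
gripper_force: 0.0
(array([13.87,  2.33, 20.19]), array([-0.1,  0. , -0.2]))
```

```bash
python3 -m crank '[{"dx":4,"dy":0.7,"dz":3,"wx":0,"wy":0,"wz":0},{"dx":8,"dy":1.4,"dz":7,"wx":0,"wy":0,"wz":0},{"dx":11,"dy":2,"dz":11,"wx":0,"wy":0,"wz":0},{"dx":13.9,"dy":2.3,"dz":15,"wx":0,"wy":0,"wz":0},{"dx":13.9,"dy":2.3,"dz":19,"wx":0,"wy":0,"wz":0},{"dx":13.9,"dy":2.3,"dz":20,"wx":0,"wy":0,"wz":0},{"dx":13.9,"dy":2.3,"dz":20,"wx":0,"wy":0,"wz":0},{"dx":13.9,"dy":2.3,"dz":20,"wx":0,"wy":0,"wz":0},{"dx":13.9,"dy":2.3,"dz":20,"wx":0,"wy":0,"wz":0},{"dx":13.9,"dy":2.3,"dz":20,"wx":0,"wy":0,"wz":0}]'
python3 - <<'E'
from h import *
k=arm.calibration("wrist");im=arm.grab_frame("wrist");save("d",im)
np.save("d.npy",im)
for r in arm.masks_of("wrist","cover")[:2]:
    v,u=np.nonzero(r["pixels"]);w=ray(k,np.c_[u,v],0.010)[:,:2]
    print(r["confidence"],u.mean(),v.mean(),cv2.minAreaRect((w*1000).astype(np.float32)))
print(arm.get_state()["eef_pos"],arm.get_state()["ee_rot"])
E
```

```text
t: 3.4
eef_pos: [0.4673, 0.1121, 0.2223]
ee_rot: [-3.14, -0.0, -0.904]
force: [-0.6, 0.1, -0.3]
width: 0.088
gripper_force: 0.0
0.8 450.13086345981475 84.7131759784882 ((415.1424560546875, -47.407649993896484), (102.80939483642578, 70.56041717529297), 52.86833953857422)
0.77 319.9420507996237 169.19040451552212 ((466.2222900390625, 108.73324584960938), (69.98854064941406, 102.087646484375), 37.23887252807617)
[0.46713709 0.1118947  0.2219656 ] [-3.14083535e+00 -6.76695599e-05 -9.03843253e-01]
```

View pics/d.png

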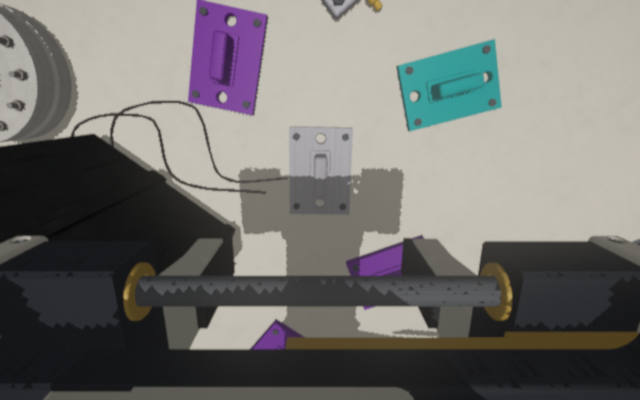

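The wrist view shows the steel cover at (320,170), its holes at (320,139) and (320,202), with the fin in line with the tool and square to the closing direction. Next I go over the base.

```bash
python3 -c "
from h import *
print(goto([.589,-.098,.24],np.radians(-101.6)))"
```

```text
(array([24.03,  3.41, -1.8 ]), array([-0. ,  0. , 49.8]))
```

```bash
python3 -m crank '[{"dx":4,"dy":0.6,"dz":-1,"wx":0,"wy":0,"wz":9},{"dx":8,"dy":1.2,"dz":-1.8,"wx":0,"wy":0,"wz":18},{"dx":12,"dy":1.8,"dz":-1.8,"wx":0,"wy":0,"wz":27},{"dx":16,"dy":2.4,"dz":-1.8,"wx":0,"wy":0,"wz":36},{"dx":20,"dy":3,"dz":-1.8,"wx":0,"wy":0,"wz":45},{"dx":24,"dy":3.4,"dz":-1.8,"wx":0,"wy":0,"wz":49.8},{"dx":24,"dy":3.4,"dz":-1.8,"wx":0,"wy":0,"wz":49.8},{"dx":24,"dy":3.4,"dz":-1.8,"wx":0,"wy":0,"wz":49.8},{"dx":24,"dy":3.4,"dz":-1.8,"wx":0,"wy":0,"wz":49.8},{"dx":24,"dy":3.4,"dz":-1.8,"wx":0,"wy":0,"wz":49.8}]'
python3 - <<'E'
from h import *
k=arm.calibration("wrist");im=arm.grab_frame("wrist");save("e",im)
np.savez("e.npz",im=im,T=k["world_from_camera"])
for r in arm.masks_of("wrist","cell_base")[:1]:
    v,u=np.nonzero(r["pixels"]);w=ray(k,np.c_[u,v],0.016)[:,:2]
    print(r["confidence"],u.mean(),v.mean(),cv2.minAreaRect((w*1000).astype(np.float32)))
print(arm.get_state()["eef_pos"],arm.get_state()["ee_rot"],[(r["centre"],r["confidence"]) for r in arm.mark_of("wrist","collector_top")])
E
```

```text
t: 4.75
eef_pos: [0.5886, -0.0972, 0.24]
ee_rot: [-3.141, 0.0, -1.772]
force: [-0.6, -1.1, -1.3]
width: 0.0876
gripper_force: 0.0
0.7 317.88911465892596 166.05882922109336 ((580.8442993164062, -93.74297332763672), (136.99644470214844, 127.48759460449219), 77.41658020019531)
[ 0.58863628 -0.09732889  0.23988477] [-3.14110442e+00  2.16579077e-04 -1.77222629e+00] [([0.5877, -0.0964, 0.0496], 0.57)]
```

View pics/e.png

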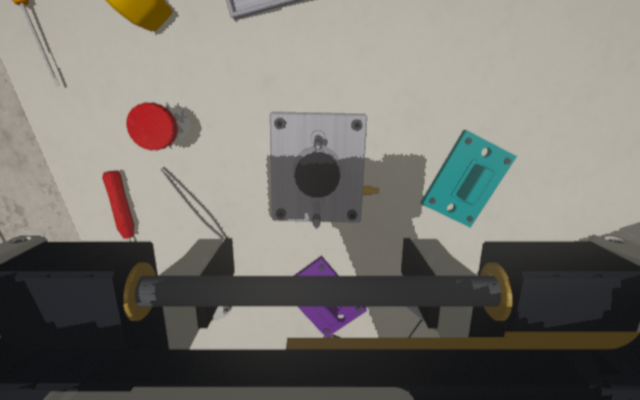

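The wrist view shows the base with its dark collector at (317,174), stud tips near (318,135) and (316,218), and corner bolts at (280,124), (357,126), (280,214) and (352,215). The jar is at (150,127) and the tweezers at (195,200), well clear.

```bash
python3 - <<'E'
from h import *
k=arm.calibration("wrist");im=np.load("e.npz")["im"];g=cv2.cvtColor(im,cv2.COLOR_RGB2GRAY)
c=g[105:235,260:380];print(c[69,30:85],c[5:125:3,57])
for th in(35,45,55,65):
    n,l,s,ce=cv2.connectedComponentsWithStats((c<th).astype(np.uint8))
    for i in range(1,n):
        if 12<s[i,4]<4000:
            uv=ce[i]+[260,105];print(th,s[i].tolist(),uv.round(1),ray(k,uv,.046).round(4)[0,:2] if s[i,4]>600 else ray(k,uv,.019).round(4)[0,:2])
save("f",im[105:240,255:385],4.4)
E
```

```text
[90 89 87 80 66 52 46 47 46 45 45 46 45 45 45 45 45 45 45 45 43 43 44 44
 43 44 44 43 43 44 43 42 43 42 42 42 42 42 42 42 41 42 42 42 43 41 42 42
 44 52 69 80 83 84 83] [179 134 157 157 157 156 155 148 137  87  72  94 141 120  95  61  60  58
  45  44  42  43  43  43  42  42  43  42  42  61  79  77  77  77  77  59
  62  78  82 115]
45 [41, 59, 38, 32, 871] [321.1 179.9] [ 0.586 -0.093]
45 [90, 108, 5, 5, 22] [351.9 215.1] [ 0.5591 -0.0367]
55 [35, 57, 45, 35, 1279] [317.1 178. ] [ 0.5898 -0.0959]
55 [88, 105, 9, 9, 63] [351.6 214.4] [ 0.5594 -0.0377]
55 [18, 107, 5, 5, 21] [280. 214.] [ 0.6438 -0.0555]
65 [17, 17, 5, 4, 15] [278.9 123.5] [ 0.6203 -0.1594]
65 [95, 18, 5, 5, 17] [356.7 124.8] [ 0.5355 -0.1406]
65 [34, 48, 46, 45, 1601] [317.  175.1] [ 0.5893 -0.0991]
65 [16, 104, 10, 9, 68] [280.5 213.1] [ 0.6429 -0.0565]
65 [87, 105, 10, 10, 85] [351.6 214.4] [ 0.5593 -0.0376]
65 [53, 109, 7, 6, 30] [316.1 216.6] [ 0.6018 -0.0435]
```

View pics/f.png

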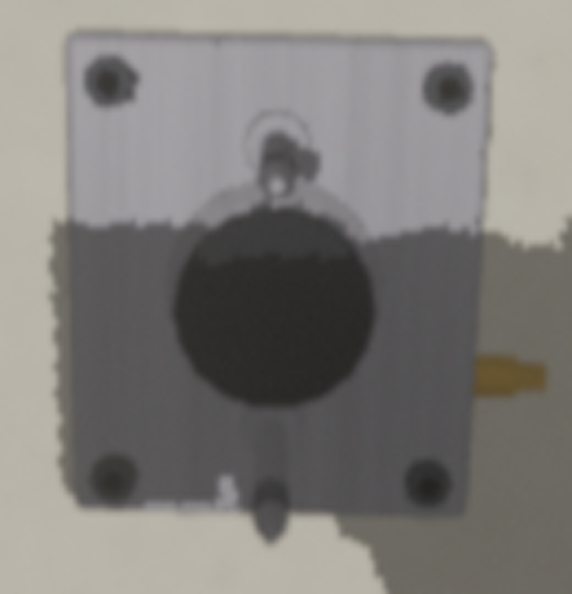

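The crop shows the collector disc centre at about (317.1,174.4) full-frame, stud tips at (317.6,149.4) and (316.2,227.2), and bolts at the four corners.

```bash
python3 - <<'E'
from h import *
k=arm.calibration("wrist")
f=lambda p:(np.array(p,float)+.5)/4.4-.5+[255,105]
print("disc",ray(k,f([275,307]),.046).round(4))
t=ray(k,f([[277.5,196],[271,540]]),.102);d=t[1]-t[0];print("tips",t.round(4),t.mean(0).round(4),np.linalg.norm(d),np.degrees(np.arctan2(d[1],d[0])))
for z in(.016,.02):
    b=ray(k,f([[111,81],[448,88],[114,478],[428,484]]),z);d1=b[2]-b[0];d2=b[3]-b[1];e=b[0]-b[1]
    print("bolts",b.mean(0).round(4),[np.degrees(np.arctan2(x[1],x[0])).round(2) for x in(d1,d2,e,b[2]-b[3])],np.linalg.norm(d1),np.linalg.norm(e))
# height: tips from the top/scene cameras
k2=arm.calibration("top");print(proj(k2,t))
print("tray",goto([.487,-.341,.15],np.radians(-177.4)),goto([.54,-.341,.2],np.radians(-177.4)))
E
```

```text
disc [[ 0.589  -0.0998  0.046 ]]
tips [[ 0.5814 -0.1337  0.102 ]
 [ 0.5977 -0.0613  0.102 ]] [ 0.5895 -0.0975  0.102 ] 0.07430319008204535 77.32860982034116
bolts [ 0.5894 -0.0979  0.016 ] [np.float64(77.01), np.float64(77.34), np.float64(-12.76), np.float64(-12.74)] 0.10692510020520384 0.08607823675737619
bolts [ 0.5892 -0.0987  0.02  ] [np.float64(77.01), np.float64(77.34), np.float64(-12.76), np.float64(-12.74)] 0.10580499965680357 0.08517651882573785
[[351.2840218  196.03415009]
 [329.61505806 191.74056092]]
tray (array([25.9 ,  5.09,  8.98]), array([-0. ,  0. , 75.8])) (array([24.84, -0.11,  3.98]), array([-0. ,  0. , 75.8]))
```

```bash
python3 -m crank '[{"dx":4,"dy":0,"dz":0,"wx":0,"wy":0,"wz":10},{"dx":8,"dy":0,"dz":0.5,"wx":0,"wy":0,"wz":20},{"dx":12,"dy":0,"dz":1,"wx":0,"wy":0,"wz":30},{"dx":16,"dy":0,"dz":2,"wx":0,"wy":0,"wz":40},{"dx":20,"dy":0,"dz":3,"wx":0,"wy":0,"wz":50},{"dx":24.8,"dy":-0.1,"dz":4,"wx":0,"wy":0,"wz":60},{"dx":24.8,"dy":-0.1,"dz":4,"wx":0,"wy":0,"wz":70},{"dx":24.8,"dy":-0.1,"dz":4,"wx":0,"wy":0,"wz":75.8},{"dx":24.8,"dy":-0.1,"dz":4,"wx":0,"wy":0,"wz":75.8},{"dx":24.8,"dy":-0.1,"dz":4,"wx":0,"wy":0,"wz":75.8}]' 7.4
python3 - <<'E'
from h import *
k=arm.calibration("wrist");im=arm.grab_frame("wrist");save("g",im)
np.savez("g.npz",im=im,T=k["world_from_camera"])
for n,z in(("separator",.013),("electrode",.017)):
  for r in arm.masks_of("wrist",n)[:1]:
    v,u=np.nonzero(r["pixels"]);w=ray(k,np.c_[u,v],z)[:,:2]
    print(n,r["confidence"],u.mean(),v.mean(),w.mean(0).round(4),cv2.minAreaRect((w*1000).astype(np.float32)))
s=arm.get_state();print(s["eef_pos"],s["ee_rot"],s["q"])
E
```

```text
t: 6.15
eef_pos: [0.5399, -0.3408, 0.1997]
ee_rot: [-3.142, 0.0, -3.094]
force: [0.7, 0.3, 0.1]
width: 0.0737
gripper_force: 0.0
separator 0.7 319.94640863416447 127.0375883885374 [ 0.4882 -0.3416] ((488.9253845214844, -341.8731689453125), (58.26811981201172, 57.412071228027344), 10.651851654052734)
electrode 0.76 312.07749077490774 218.18081180811808 [ 0.5852 -0.3454] ((585.9951782226562, -345.4700622558594), (51.94853973388672, 48.129722595214844), 2.715489149093628)
[ 0.53993821 -0.34084172  0.19971892] [-3.14148683e+00  1.90531750e-04 -3.09468971e+00] [-2.57967689e-01  3.16614773e-01 -1.12162397e-01  4.81113584e-05
 -1.14180565e+00 -1.26594571e+00]
```

View pics/g.png

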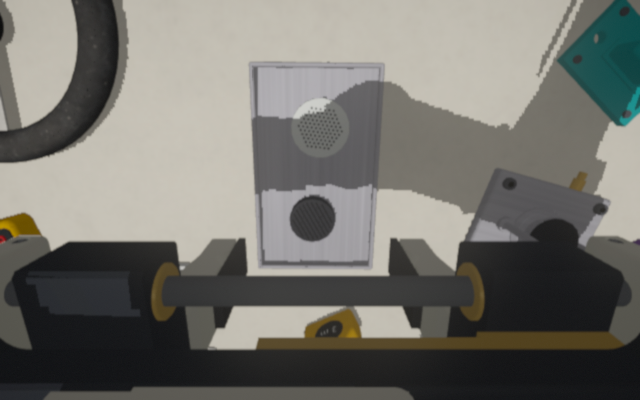

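The wrist view shows the separator at (320,127) and the electrode at (312,218) inside the tray, with the tray sides at u≈254 and 382, so closing across the tray is clear. Descending on the separator.

```bash
python3 -m crank '[{"dx":3,"dy":0.1,"dz":3,"wx":0,"wy":0,"wz":0},{"dx":5.1,"dy":0.15,"dz":7,"wx":0,"wy":0,"wz":0},{"dx":5.15,"dy":0.15,"dz":11,"wx":0,"wy":0,"wz":0},{"dx":5.15,"dy":0.15,"dz":14.5,"wx":0,"wy":0,"wz":0},{"dx":5.15,"dy":0.15,"dz":16.5,"wx":0,"wy":0,"wz":0},{"dx":5.15,"dy":0.15,"dz":18,"wx":0,"wy":0,"wz":0},{"dx":5.15,"dy":0.15,"dz":19,"wx":0,"wy":0,"wz":0},{"dx":5.15,"dy":0.15,"dz":19.4,"wx":0,"wy":0,"wz":0},{"dx":5.15,"dy":0.15,"dz":19.4,"wx":0,"wy":0,"wz":0},{"dx":5.15,"dy":0.15,"dz":19.4,"wx":0,"wy":0,"wz":0}]' 7.2
python3 -m crank '[{"dx":0,"dy":0,"dz":0,"wx":0,"wy":0,"wz":0},{"dx":0,"dy":0,"dz":0,"wx":0,"wy":0,"wz":0},{"dx":0,"dy":0,"dz":0,"wx":0,"wy":0,"wz":0},{"dx":0,"dy":0,"dz":0,"wx":0,"wy":0,"wz":0},{"dx":0,"dy":0,"dz":0,"wx":0,"wy":0,"wz":0},{"dx":0,"dy":0,"dz":0,"wx":0,"wy":0,"wz":0},{"dx":0,"dy":0,"dz":-1,"wx":0,"wy":0,"wz":0},{"dx":0,"dy":0,"dz":-3,"wx":0,"wy":0,"wz":0},{"dx":0,"dy":0,"dz":-7,"wx":0,"wy":0,"wz":0},{"dx":0,"dy":0,"dz":-10,"wx":0,"wy":0,"wz":0}]' 5.4 20
python3 -c "
from h import *
print(goto([.5893,-.0983,.12],np.radians(-102.8)))"
```

```text
t: 7.55
eef_pos: [0.4887, -0.342, 0.0062]
ee_rot: [-3.141, 0.001, -3.096]
force: [-0.0, -0.2, -0.1]
width: 0.072
gripper_force: 0.0
t: 8.8
eef_pos: [0.4884, -0.342, 0.1073]
ee_rot: [-3.141, 0.001, -3.096]
force: [-0.3, 1.0, -1.1]
width: 0.0581
gripper_force: 20.0
(array([-11.19,  23.89,  -1.27]), array([ -0. ,   0. , -74.6]))
```

```bash
python3 -m crank '[{"dx":-1.4,"dy":3,"dz":-1.5,"wx":0,"wy":0,"wz":-10},{"dx":-2.8,"dy":6,"dz":-2.3,"wx":0,"wy":0,"wz":-20},{"dx":-4.2,"dy":9,"dz":-2.3,"wx":0,"wy":0,"wz":-30},{"dx":-5.6,"dy":12,"dz":-2.3,"wx":0,"wy":0,"wz":-40},{"dx":-7,"dy":15,"dz":-2.3,"wx":0,"wy":0,"wz":-50},{"dx":-8.4,"dy":18,"dz":-2.3,"wx":0,"wy":0,"wz":-60},{"dx":-9.8,"dy":21,"dz":-2.3,"wx":0,"wy":0,"wz":-70},{"dx":-11.2,"dy":23.9,"dz":-2.3,"wx":0,"wy":0,"wz":-74.6},{"dx":-11.2,"dy":23.9,"dz":-2.3,"wx":0,"wy":0,"wz":-74.6},{"dx":-11.2,"dy":23.9,"dz":-2.3,"wx":0,"wy":0,"wz":-74.6}]'
python3 - <<'E'
from h import *
k=arm.calibration("wrist");im=arm.grab_frame("wrist");save("h",im)
np.savez("h.npz",im=im,T=k["world_from_camera"])
print(arm.get_state()["eef_pos"],goto([.5893,-.0983,.05],np.radians(-102.8)))
E
```

```text
t: 10.05
eef_pos: [0.5889, -0.0982, 0.1286]
ee_rot: [3.141, -0.0, -1.795]
force: [-0.4, -0.4, -0.6]
width: 0.0581
gripper_force: 20.0
[ 0.5888732  -0.09852711  0.12856378] (array([-0.03, -0.04,  7.86]), array([ 0. , -0. , -0.1]))
```

View pics/h.png

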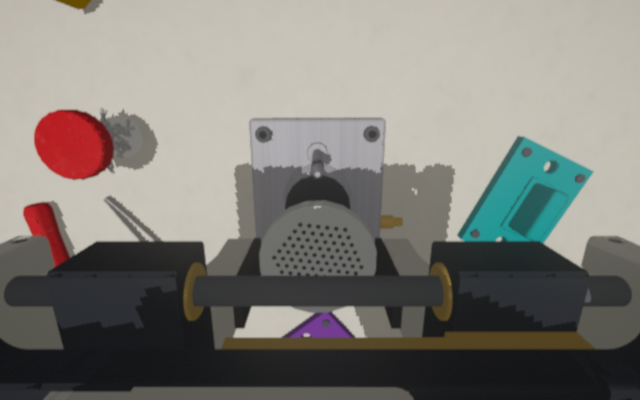

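The separator is held level, spanning (261..376, 201..310), with the collector and studs behind it. Next I check its offset from the TCP along the tool axes.

```bash
python3 - <<'E'
from h import *
im=np.load("h.npz")["im"];g=cv2.cvtColor(im,cv2.COLOR_RGB2GRAY)
k=arm.calibration("wrist");s=arm.get_state();A=R.from_euler("xyz",s["ee_rot"])
th=np.linspace(0,2*np.pi,361)
print(g[190:212,319], g[250,250:270],g[250,368:386])
for r in(.029,.030):
    p=s["eef_pos"]+A.apply(np.c_[r*np.cos(th),r*np.sin(th),0*th-.0065]);q=proj(k,p)
    print(r,q.min(0),q.max(0))
p=s["eef_pos"]+A.apply(np.array([[0,0,-.0065],[.001,0,-.0065],[0,.001,-.0065]]));print(proj(k,p))
# base features at z
for n,uv,z in(("boltTL",(263.5,133.5),.018),("boltTR",(372,133.5),.018)):print(n,ray(k,uv,z))
print(proj(k,[[.5893,-.0983,.046]]),proj(k,[.5893,-.0983,.046]+R.from_euler('z',-12.8,degrees=True).apply(np.c_[.025*np.cos(th),.025*np.sin(th),0*th])).min(0))
print(g[165:200,305], g[190,280:295],g[190,340:360])
E
```

```text
[ 42  42  43  42  42  40  42  40  41  50  74  95 104 106 108 130 161 154
 124 110 111 110] [ 42  41  41  42  42  42  41  41  44  68  97 108 109 110 110 110 109 110
 109 109] [108 109 109 108 108 108 107 100  76  46  36  34  33  34  34  34  33  35]
0.029 [260.47989557 206.86941222] [375.79564701 311.54573059]
0.03 [258.48672664 204.87508126] [377.78946271 313.17922265]
[[318.13347713 261.77270223]
 [318.13308478 259.96922533]
 [320.11930725 261.77146229]]
boltTL [[ 0.61918991 -0.16003468  0.018     ]]
boltTR [[ 0.53492945 -0.14071755  0.018     ]]
[[317.38732242 208.20056688]] [284.53602534 176.03098845]
[164 150 143 144 146 146 142 127 108  97  93  90  80  64  52  47  45  46
  45  44  44  45  44  44  43  43  44  43  43  41  43  42  41  41  41] [98 97 97 96 93 90 89 89 88 80 61 48 46 44 44] [43 44 44 45 54 72 85 90 90 88 89 91 92 92 91 92 93 93 95 95]
```

The held disc matches the TCP to within about 0.3 mm, and the collector agrees with the measured base centre. Lowering it.

```bash
python3 -m crank '[{"dx":0,"dy":0,"dz":2.5,"wx":0,"wy":0,"wz":0},{"dx":0,"dy":0,"dz":5,"wx":0,"wy":0,"wz":0},{"dx":0,"dy":0,"dz":6.5,"wx":0,"wy":0,"wz":0},{"dx":0,"dy":0,"dz":7.2,"wx":0,"wy":0,"wz":0},{"dx":0,"dy":0,"dz":7.5,"wx":0,"wy":0,"wz":0},{"dx":0,"dy":0,"dz":7.7,"wx":0,"wy":0,"wz":0},{"dx":0,"dy":0,"dz":7.8,"wx":0,"wy":0,"wz":0},{"dx":0,"dy":0,"dz":7.9,"wx":0,"wy":0,"wz":0},{"dx":0,"dy":0,"dz":7.9,"wx":0,"wy":0,"wz":0},{"dx":0,"dy":0,"dz":7.9,"wx":0,"wy":0,"wz":0}]'
```

```text
t: 11.35
eef_pos: [0.5894, -0.098, 0.0497]
ee_rot: [-3.141, 0.0, -1.794]
force: [-0.7, -0.0, -0.8]
width: 0.0585
gripper_force: 20.0
```

```bash
python3 -m crank '[{"dx":0,"dy":0,"dz":0.03,"wx":0,"wy":0,"wz":0},{"dx":0,"dy":0,"dz":0.06,"wx":0,"wy":0,"wz":0},{"dx":0,"dy":0,"dz":0.06,"wx":0,"wy":0,"wz":0},{"dx":0,"dy":0,"dz":0.06,"wx":0,"wy":0,"wz":0},{"dx":0,"dy":0,"dz":0.06,"wx":0,"wy":0,"wz":0},{"dx":0,"dy":0,"dz":0.06,"wx":0,"wy":0,"wz":0},{"dx":0,"dy":0,"dz":0.06,"wx":0,"wy":0,"wz":0},{"dx":0,"dy":0,"dz":0.06,"wx":0,"wy":0,"wz":0},{"dx":0,"dy":0,"dz":0.06,"wx":0,"wy":0,"wz":0},{"dx":0,"dy":0,"dz":0.06,"wx":0,"wy":0,"wz":0}]'
python3 -m crank '[{"dx":0,"dy":0,"dz":0,"wx":0,"wy":0,"wz":0},{"dx":0,"dy":0,"dz":0,"wx":0,"wy":0,"wz":0},{"dx":0,"dy":0,"dz":0,"wx":0,"wy":0,"wz":0},{"dx":0,"dy":0,"dz":0,"wx":0,"wy":0,"wz":0},{"dx":0,"dy":0,"dz":-1,"wx":0,"wy":0,"wz":0},{"dx":0,"dy":0,"dz":-3,"wx":0,"wy":0,"wz":0},{"dx":0,"dy":0,"dz":-6,"wx":0,"wy":0,"wz":0},{"dx":0,"dy":0,"dz":-10,"wx":0,"wy":0,"wz":0},{"dx":0,"dy":0,"dz":-12,"wx":0,"wy":0,"wz":0},{"dx":0,"dy":0,"dz":-12,"wx":0,"wy":0,"wz":0}]' 7.2
python3 - <<'E'
from h import *
k=arm.calibration("wrist");im=arm.grab_frame("wrist");np.savez("i.npz",im=im,T=k["world_from_camera"])
save("i",im[80:260,220:420],3)
for r in arm.masks_of("wrist","separator")[:1]:
    v,u=np.nonzero(r["pixels"]);w=ray(k,np.c_[u,v],.056)[:,:2]
    print(r["confidence"],u.mean(),v.mean(),w.mean(0).round(4),cv2.minAreaRect((w*1000).astype(np.float32)))
print(arm.get_state()["eef_pos"],goto([.586,-.345,.14],np.radians(-177.3)))
E
```

```text
t: 12.6
eef_pos: [0.5893, -0.098, 0.0489]
ee_rot: [3.142, -0.0, -1.794]
force: [-0.4, -0.8, -1.2]
width: 0.0578
gripper_force: 20.0
t: 13.85
eef_pos: [0.5905, -0.098, 0.1716]
ee_rot: [-3.137, 0.001, -1.794]
force: [0.1, -0.5, 0.0]
width: 0.0719
gripper_force: 0.0
0.71 319.11161548731644 193.16395193591455 [ 0.5895 -0.1   ] ((589.2618408203125, -99.23578643798828), (60.254764556884766, 59.13335418701172), 75.57643127441406)
[ 0.58909388 -0.0979695   0.16899101] (array([24.16, -5.18,  2.89]), array([ 0. ,  0. , 74.5]))
```

View pics/i.png

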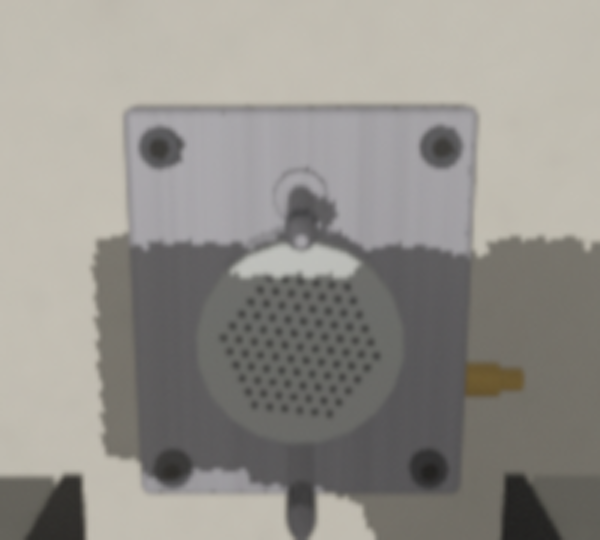

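The crop shows the separator centred on the collector: its centre is at crop (300,343) and the stud line at u≈301. The network puts it at (0.5893,-0.099). Now the electrode.

```bash
python3 -m crank '[{"dx":3,"dy":-0.6,"dz":0,"wx":0,"wy":0,"wz":10},{"dx":6,"dy":-1.2,"dz":0,"wx":0,"wy":0,"wz":20},{"dx":9,"dy":-1.9,"dz":0,"wx":0,"wy":0,"wz":30},{"dx":12,"dy":-2.6,"dz":0,"wx":0,"wy":0,"wz":40},{"dx":15,"dy":-3.2,"dz":0.5,"wx":0,"wy":0,"wz":50},{"dx":18,"dy":-3.9,"dz":1.5,"wx":0,"wy":0,"wz":60},{"dx":21,"dy":-4.5,"dz":2.9,"wx":0,"wy":0,"wz":70},{"dx":24.2,"dy":-5.2,"dz":3,"wx":0,"wy":0,"wz":74.5},{"dx":24.2,"dy":-5.2,"dz":3,"wx":0,"wy":0,"wz":74.5},{"dx":24.2,"dy":-5.2,"dz":3,"wx":0,"wy":0,"wz":74.5}]'
python3 -c "
from h import *
print(goto([.5857,-.3453,.007],np.radians(-177.3)))
k=arm.calibration('wrist');im=arm.grab_frame('wrist')
for r in arm.masks_of('wrist','electrode')[:1]:
    v,u=np.nonzero(r['pixels']);w=ray(k,np.c_[u,v],.017)[:,:2]
    print(r['confidence'],u.mean(),v.mean(),w.mean(0).round(4),cv2.minAreaRect((w*1000).astype(np.float32)))
"
```

```text
t: 15.2
eef_pos: [0.5859, -0.3453, 0.1378]
ee_rot: [3.141, -0.002, -3.094]
force: [-0.6, 0.2, -0.7]
width: 0.0718
gripper_force: 0.0
(array([-1.000e-02, -1.000e-02,  1.308e+01]), array([ 0. , -0.1,  0. ]))
0.87 318.0846333853354 193.36232449297972 [ 0.5858 -0.3454] ((586.4773559570312, -345.47802734375), (49.75855255126953, 49.7152099609375), 47.63997268676758)
```

```bash
python3 -m crank '[{"dx":0,"dy":0,"dz":4,"wx":0,"wy":0,"wz":0},{"dx":0,"dy":0,"dz":7.5,"wx":0,"wy":0,"wz":0},{"dx":0,"dy":0,"dz":10,"wx":0,"wy":0,"wz":0},{"dx":0,"dy":0,"dz":11.5,"wx":0,"wy":0,"wz":0},{"dx":0,"dy":0,"dz":12.5,"wx":0,"wy":0,"wz":0},{"dx":0,"dy":0,"dz":13,"wx":0,"wy":0,"wz":0},{"dx":0,"dy":0,"dz":13.1,"wx":0,"wy":0,"wz":0},{"dx":0,"dy":0,"dz":13.1,"wx":0,"wy":0,"wz":0},{"dx":0,"dy":0,"dz":13.1,"wx":0,"wy":0,"wz":0},{"dx":0,"dy":0,"dz":13.1,"wx":0,"wy":0,"wz":0}]' 7
python3 -m crank '[{"dx":0,"dy":0,"dz":0,"wx":0,"wy":0,"wz":0},{"dx":0,"dy":0,"dz":0,"wx":0,"wy":0,"wz":0},{"dx":0,"dy":0,"dz":0,"wx":0,"wy":0,"wz":0},{"dx":0,"dy":0,"dz":0,"wx":0,"wy":0,"wz":0},{"dx":0,"dy":0,"dz":0,"wx":0,"wy":0,"wz":0},{"dx":0,"dy":0,"dz":0,"wx":0,"wy":0,"wz":0},{"dx":0,"dy":0,"dz":-1,"wx":0,"wy":0,"wz":0},{"dx":0,"dy":0,"dz":-3,"wx":0,"wy":0,"wz":0},{"dx":0,"dy":0,"dz":-7,"wx":0,"wy":0,"wz":0},{"dx":0,"dy":0,"dz":-11,"wx":0,"wy":0,"wz":0}]' 4.4 20
python3 -c "
from h import *
print(goto([.5893,-.0985,.13],np.radians(-102.8)))"
```

```text
t: 16.55
eef_pos: [0.5866, -0.3456, 0.0083]
ee_rot: [-3.141, 0.001, -3.095]
force: [1.5, -0.1, 0.6]
width: 0.0701
gripper_force: 0.0
t: 17.8
eef_pos: [0.5863, -0.3456, 0.1195]
ee_rot: [-3.142, -0.0, -3.094]
force: [0.9, -0.3, -0.3]
width: 0.0486
gripper_force: 20.0
(array([-1.47, 24.67, -1.05]), array([  0. ,  -0. , -74.5]))
```

```bash
python3 -m crank '[{"dx":-0.2,"dy":3,"dz":-1.1,"wx":0,"wy":0,"wz":-10},{"dx":-0.4,"dy":6,"dz":-1.1,"wx":0,"wy":0,"wz":-20},{"dx":-0.6,"dy":9,"dz":-1.1,"wx":0,"wy":0,"wz":-30},{"dx":-0.8,"dy":12,"dz":-1.1,"wx":0,"wy":0,"wz":-40},{"dx":-1,"dy":15,"dz":-1.1,"wx":0,"wy":0,"wz":-50},{"dx":-1.2,"dy":18,"dz":-1.1,"wx":0,"wy":0,"wz":-60},{"dx":-1.4,"dy":21.5,"dz":-1.1,"wx":0,"wy":0,"wz":-70},{"dx":-1.5,"dy":24.7,"dz":-1.1,"wx":0,"wy":0,"wz":-74.5},{"dx":-1.5,"dy":24.7,"dz":-1.1,"wx":0,"wy":0,"wz":-74.5},{"dx":-1.5,"dy":24.7,"dz":-1.1,"wx":0,"wy":0,"wz":-74.5}]'
python3 - <<'E'
from h import *
k=arm.calibration("wrist");s=arm.get_state();im=arm.grab_frame("wrist");g=cv2.cvtColor(im,cv2.COLOR_RGB2GRAY)
np.savez("j.npz",im=im,T=k["world_from_camera"])
A=R.from_euler("xyz",s["ee_rot"]);th=np.linspace(0,2*np.pi,361)
for z in(-.0087,.0053):
    q=proj(k,s["eef_pos"]+A.apply(np.c_[.025*np.cos(th),.025*np.sin(th),0*th+z]));print(q.min(0).round(1),q.max(0).round(1))
for r in arm.masks_of("wrist","electrode")[:1]:
    v,u=np.nonzero(r["pixels"]);print("electrode",u.min(),u.max(),v.min(),v.max())
print(goto([.5893,-.0985,.0625],np.radians(-102.8)),s["eef_pos"])
E
```

```text
t: 19.05
eef_pos: [0.5899, -0.0982, 0.1295]
ee_rot: [-3.141, 0.0, -1.795]
force: [0.7, -0.7, -0.4]
width: 0.0483
gripper_force: 20.0
[267.8 216.3] [368.5 307.4]
[271.6 207.3] [364.6 292.6]
electrode 268 367 210 307
(array([-0.02,  0.06,  6.67]), array([-0. , -0. , -0.1])) [ 0.58988928 -0.09822406  0.12948333]
```

```bash
python3 -m crank '[{"dx":0,"dy":0.05,"dz":2.5,"wx":0,"wy":0,"wz":0},{"dx":0,"dy":0.05,"dz":4.5,"wx":0,"wy":0,"wz":0},{"dx":0,"dy":0.05,"dz":5.7,"wx":0,"wy":0,"wz":0},{"dx":0,"dy":0.05,"dz":6.3,"wx":0,"wy":0,"wz":0},{"dx":0,"dy":0.05,"dz":6.5,"wx":0,"wy":0,"wz":0},{"dx":0,"dy":0.05,"dz":6.6,"wx":0,"wy":0,"wz":0},{"dx":0,"dy":0.05,"dz":6.7,"wx":0,"wy":0,"wz":0},{"dx":0,"dy":0.05,"dz":6.78,"wx":0,"wy":0,"wz":0},{"dx":0,"dy":0.05,"dz":6.8,"wx":0,"wy":0,"wz":0},{"dx":0,"dy":0.05,"dz":6.8,"wx":0,"wy":0,"wz":0}]'
```

```text
t: 20.4
eef_pos: [0.5894, -0.098, 0.061]
ee_rot: [-3.141, 0.0, -1.794]
force: [-0.6, 0.4, -0.6]
width: 0.0486
gripper_force: 20.0
```

```bash
python3 -m crank '[{"dx":0,"dy":0,"dz":0,"wx":0,"wy":0,"wz":0},{"dx":0,"dy":0,"dz":0,"wx":0,"wy":0,"wz":0},{"dx":0,"dy":0,"dz":0,"wx":0,"wy":0,"wz":0},{"dx":0,"dy":0,"dz":0,"wx":0,"wy":0,"wz":0},{"dx":0,"dy":0,"dz":-1,"wx":0,"wy":0,"wz":0},{"dx":0,"dy":0,"dz":-3,"wx":0,"wy":0,"wz":0},{"dx":0,"dy":0,"dz":-6,"wx":0,"wy":0,"wz":0},{"dx":0,"dy":0,"dz":-9,"wx":0,"wy":0,"wz":0},{"dx":0,"dy":0,"dz":-10,"wx":0,"wy":0,"wz":0},{"dx":0,"dy":0,"dz":-10,"wx":0,"wy":0,"wz":0}]' 6.2
python3 - <<'E'
from h import *
k=arm.calibration("wrist");s=arm.get_state();im=arm.grab_frame("wrist");np.savez("k.npz",im=im,T=k["world_from_camera"])
for n,z in(("electrode",.070),("separator",.056)):
  for r in arm.masks_of("wrist",n)[:1]:
    v,u=np.nonzero(r["pixels"]);w=ray(k,np.c_[u,v],z)[:,:2]
    print(n,r["confidence"],u.min(),u.max(),v.min(),v.max(),w.mean(0).round(4),cv2.minAreaRect((w*1000).astype(np.float32)))
print(s["eef_pos"],goto([.466,.109,.12],np.radians(-52.3)))
E
```

```text
t: 21.65
eef_pos: [0.5895, -0.098, 0.1617]
ee_rot: [-3.14, 0.001, -1.794]
force: [0.3, 0.7, -0.6]
width: 0.0618
gripper_force: 0.0
electrode 0.76 286 349 170 233 [ 0.5895 -0.0995] ((589.5238647460938, -98.54258728027344), (50.763160705566406, 50.714778900146484), 32.02167892456055)
separator 0.91 283 353 162 210 [ 0.5849 -0.1151] ((587.9032592773438, -109.93394470214844), (38.705482482910156, 58.84965515136719), 81.79512023925781)
[ 0.58954905 -0.09795159  0.16173757] (array([-17.47,  16.54,   4.  ]), array([  0.1,   0. , -50.5]))
```

```bash
python3 -m crank '[{"dx":-2.5,"dy":2.4,"dz":0,"wx":0,"wy":0,"wz":-8},{"dx":-5,"dy":4.8,"dz":0,"wx":0,"wy":0,"wz":-16},{"dx":-7.5,"dy":7.1,"dz":0,"wx":0,"wy":0,"wz":-24},{"dx":-10,"dy":9.5,"dz":0,"wx":0,"wy":0,"wz":-32},{"dx":-12.5,"dy":11.9,"dz":1,"wx":0,"wy":0,"wz":-40},{"dx":-15,"dy":14.2,"dz":2.5,"wx":0,"wy":0,"wz":-48},{"dx":-17.5,"dy":16.5,"dz":4,"wx":0,"wy":0,"wz":-50.5},{"dx":-17.5,"dy":16.5,"dz":4,"wx":0,"wy":0,"wz":-50.5},{"dx":-17.5,"dy":16.5,"dz":4,"wx":0,"wy":0,"wz":-50.5},{"dx":-17.5,"dy":16.5,"dz":4,"wx":0,"wy":0,"wz":-50.5}]'
python3 - <<'E'
from h import *
k=arm.calibration("wrist");s=arm.get_state();im=arm.grab_frame("wrist");np.savez("l.npz",im=im,T=k["world_from_camera"]);save("l",im[80:300,200:440],2.5)
for r in arm.masks_of("wrist","cover")[:3]:
    v,u=np.nonzero(r["pixels"])
    if not 250<u.mean()<390: continue
    w=ray(k,np.c_[u,v],.01)[:,:2];x=cv2.minAreaRect((w*1000).astype(np.float32))
    print(r["confidence"],u.mean(),v.mean(),im[r["pixels"]].mean(0),w.mean(0).round(4),x)
g=cv2.cvtColor(im,cv2.COLOR_RGB2GRAY);print(g[100:300:3,318].tolist())
print(s["eef_pos"],s["ee_rot"])
E
```

```text
t: 23.05
eef_pos: [0.4676, 0.1087, 0.121]
ee_rot: [3.142, -0.0, -0.914]
force: [0.2, 1.4, -0.7]
width: 0.0623
gripper_force: 0.0
0.82 317.8408450704225 195.23748645720477 [122.70660888 120.9248104  123.1531961 ] [0.4677 0.1074] ((466.41015625, 108.98416137695312), (70.2470474243164, 100.8001937866211), 37.387691497802734)
[196, 196, 195, 196, 196, 196, 195, 195, 195, 196, 195, 195, 195, 145, 172, 171, 172, 194, 195, 194, 137, 163, 168, 165, 156, 136, 98, 97, 145, 161, 158, 100, 93, 93, 93, 92, 92, 91, 91, 90, 91, 90, 90, 89, 89, 89, 112, 110, 82, 86, 89, 94, 113, 113, 113, 113, 114, 114, 109, 55, 62, 61, 54, 54, 55, 55, 54]
[0.46756244 0.10874353 0.12096906] [ 3.14151878e+00 -1.13126961e-04 -9.13835201e-01]
```

```bash
python3 -m crank '[{"dx":-0.1,"dy":0.1,"dz":4,"wx":0,"wy":0,"wz":0.2},{"dx":-0.1,"dy":0.1,"dz":7,"wx":0,"wy":0,"wz":0.2},{"dx":-0.1,"dy":0.1,"dz":9,"wx":0,"wy":0,"wz":0.2},{"dx":-0.1,"dy":0.1,"dz":10,"wx":0,"wy":0,"wz":0.2},{"dx":-0.1,"dy":0.1,"dz":10.5,"wx":0,"wy":0,"wz":0.2},{"dx":-0.1,"dy":0.1,"dz":10.7,"wx":0,"wy":0,"wz":0.2},{"dx":-0.1,"dy":0.1,"dz":10.7,"wx":0,"wy":0,"wz":0.2},{"dx":-0.1,"dy":0.1,"dz":10.7,"wx":0,"wy":0,"wz":0.2},{"dx":-0.1,"dy":0.1,"dz":10.7,"wx":0,"wy":0,"wz":0.2},{"dx":-0.1,"dy":0.1,"dz":10.7,"wx":0,"wy":0,"wz":0.2}]'
python3 -m crank '[{"dx":0,"dy":0,"dz":0,"wx":0,"wy":0,"wz":0},{"dx":0,"dy":0,"dz":0,"wx":0,"wy":0,"wz":0},{"dx":0,"dy":0,"dz":0,"wx":0,"wy":0,"wz":0},{"dx":0,"dy":0,"dz":0,"wx":0,"wy":0,"wz":0},{"dx":0,"dy":0,"dz":0,"wx":0,"wy":0,"wz":0},{"dx":0,"dy":0,"dz":0,"wx":0,"wy":0,"wz":0},{"dx":0,"dy":0,"dz":0,"wx":0,"wy":0,"wz":0},{"dx":0,"dy":0,"dz":0,"wx":0,"wy":0,"wz":0},{"dx":0,"dy":0,"dz":0,"wx":0,"wy":0,"wz":0},{"dx":0,"dy":0,"dz":0,"wx":0,"wy":0,"wz":0}]' 0.9 50
python3 -c "
from h import *
s=arm.get_state();print(s['eef_pos'],s['width'],s['gripper_force'],s['force'])"
```

```text
t: 24.4
eef_pos: [0.4659, 0.1094, 0.0141]
ee_rot: [-3.141, -0.0, -0.916]
force: [0.4, -0.5, -0.2]
width: 0.062
gripper_force: 0.0
t: 25.65
eef_pos: [0.4659, 0.1094, 0.014]
ee_rot: [-3.141, -0.0, -0.916]
force: [0.5, 0.3, 0.1]
width: 0.0137
gripper_force: 50.0
[0.46585782 0.10939103 0.01398255] 0.013657721360368892 49.999839663505554 [0.53063212 0.27401363 0.12671189]
```

```bash
python3 -m crank '[{"dx":0,"dy":0,"dz":-2,"wx":0,"wy":0,"wz":0},{"dx":0,"dy":0,"dz":-7,"wx":0,"wy":0,"wz":0},{"dx":2,"dy":0.2,"dz":-12,"wx":0,"wy":0,"wz":5},{"dx":6,"dy":0.7,"dz":-13.5,"wx":0,"wy":0,"wz":14},{"dx":10,"dy":1.2,"dz":-13.5,"wx":0,"wy":0,"wz":23},{"dx":14,"dy":1.7,"dz":-13.5,"wx":0,"wy":0,"wz":32},{"dx":18,"dy":2.2,"dz":-13.5,"wx":0,"wy":0,"wz":41},{"dx":22,"dy":2.7,"dz":-13.5,"wx":0,"wy":0,"wz":50.3},{"dx":24,"dy":2.9,"dz":-13.5,"wx":0,"wy":0,"wz":50.3},{"dx":24,"dy":2.9,"dz":-13.5,"wx":0,"wy":0,"wz":50.3}]'
python3 - <<'E'
from h import *
k=arm.calibration("wrist");s=arm.get_state();im=arm.grab_frame("wrist");np.savez("m.npz",im=im,T=k["world_from_camera"]);save("m",im[100:330,190:450],3)
A=R.from_euler("xyz",s["ee_rot"]);P=lambda x,y,z:np.round(proj(k,s["eef_pos"]+A.apply([[x,y,z]]))[0],1)
print("pred front corners top",P(.05,-.035,.004),P(.05,.035,.004),"hole",P(.038,0,.004),P(.038,0,.014),"1mm",P(.051,-.034,.004))
b=R.from_euler('z',-12.8,degrees=True)
print("studs",proj(k,np.array([.5893,-.0983,.102])+b.apply([[0,.038,0],[0,-.038,0]])))
for r in arm.masks_of("wrist","cover")[:1]:
    v,u=np.nonzero(r["pixels"]);print("cover",r["confidence"],u.min(),u.max(),v.min(),v.max())
print(s["eef_pos"],s["ee_rot"],s["force"],goto([.5893,-.0983,.14],np.radians(-102.8)))
E
```

```text
t: 26.9
eef_pos: [0.5887, -0.0997, 0.148]
ee_rot: [3.14, -0.0, -1.794]
force: [-1.2, 0.5, -3.5]
width: 0.0137
gripper_force: 50.0
pred front corners top [246.9 159.7] [389.3 159.6] hole [318.1 183.4] [318.1 179. ] 1mm [248.8 157.7]
studs [[317.43714775 278.5433883 ]
 [317.3687282  169.90968327]]
cover 0.81 247 388 156 333
[ 0.58867427 -0.09965078  0.14803813] [ 3.14001648e+00 -3.54105005e-04 -1.79399056e+00] [-1.17931858  0.46169426 -3.49352376] (array([-0.04, -0.11,  0.85]), array([ 0.1, -0. ,  0.1]))
```

View pics/m.png

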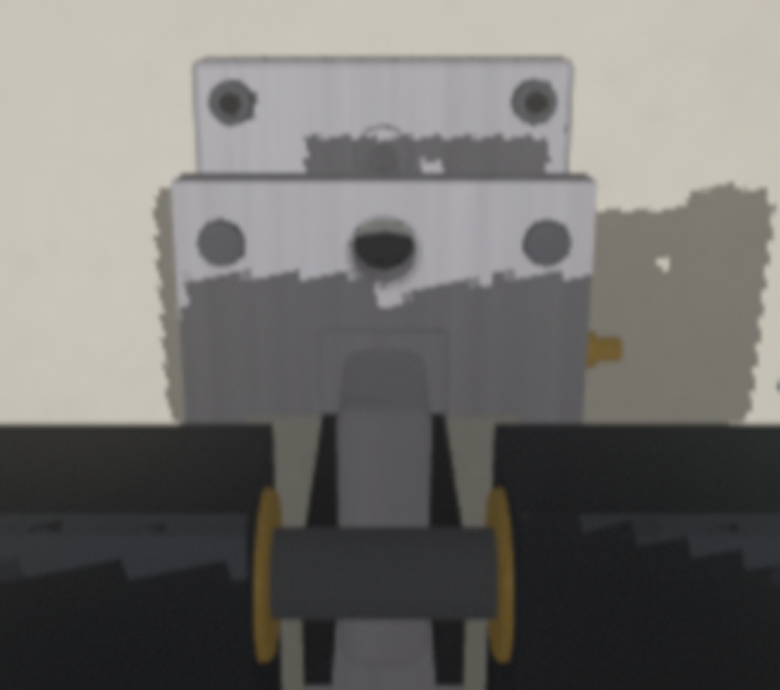

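The crop shows the cover held square: front corners at (247,159.7) and (388,159.7), front hole at (317,183), all as predicted to within about 0.4 mm. The front stud is hidden below the plate. I refine the stud positions from the earlier unobstructed frames.

```bash
python3 - <<'E'
from h import *
k0=arm.calibration("wrist");b=R.from_euler('z',-12.8,degrees=True);c=np.array([.5893,-.0983,0])
for n in"ehik":
    d=np.load(n+".npz");k=dict(k0,world_from_camera=d["T"]);g=cv2.cvtColor(d["im"],cv2.COLOR_RGB2GRAY).astype(float)
    for y in(-.038,.038):
        p=proj(k,c+b.apply([[0,y,.102]]))[0];u,v=np.round(p).astype(int)
        if v>262: continue
        w=g[v-7:v+8,u-8:u+9];print(n,y,p.round(1));
        if y<0: print(w.astype(int)[::1,2:15])
    q=proj(k,c+b.apply([[-.043,-.053,.018],[.043,-.053,.018],[-.043,.053,.018],[.043,.053,.018]]))
    for p in q:
        u,v=np.round(p).astype(int)
        if v>230: continue
        w=g[v-6:v+7,u-6:u+7];w=np.clip(np.percentile(w,60)-w,0,None);w[w<w.max()*.5]=0
        vv,uu=np.mgrid[-6:7,-6:7];m=np.array([(w*uu).sum(),(w*vv).sum()])/w.sum()+[u,v]
        print("bolt",p.round(1),m.round(1),((ray(k,m,.018)-ray(k,p,.018))*1000)[0,:2].round(1))
E
```

```text
e -0.038 [317.8 147. ]
[[149 141 110  82  73  72  71  73  76  79  86  89  88]
 [146 139 105  81  78  78  77  77  76  74  84  87  87]
 [142 134 101  86  87  88  86  82  79  73  80  86  87]
 [145 130 101  92  94  94  91  87  83  78  82  87  89]
 [148 128 101  96 100 103 100  92  86  83  89  96  92]
 [145 121  99  97 109 122 119 103  89  89 105 117 104]
 [137 118  99 101 122 141 140 119  95  96 118 127 121]
 [132 122 108 105 127 147 146 126  98  99 121 129 131]
 [132 129 119 106 119 137 134 115  98 107 124 131 132]
 [132 132 123 108 107 120 117 109 109 119 127 129 132]
 [129 126 114 103 105 121 123 123 122 124 122 120 130]
 [116 107  94  89 100 119 116 112 111 109 106 108 126]
 [ 94  82  75  73  82  95  87  81  80  81  84  93 110]
 [ 73  67  64  63  65  67  64  61  62  63  67  71  80]
 [ 63  63  61  61  61  60  61  61  60  61  61  60  63]]
e 0.038 [316.  227.1]
bolt [356.5 124.6] [356.5 124.9] [-0.   0.3]
bolt [279.6 122.9] [279.5 123.3] [0.2 0.4]
bolt [351.7 214.3] [351.7 214.6] [-0.   0.4]
bolt [280.5 212.9] [280.4 213.2] [0.2 0.4]
h -0.038 [317.3 174. ]
[[106  99 103 105 105 103 102 
[... 2077 characters left out ...]
 91  94]
 [102  98 103 107 112 115 117 116 110 102  95  92  92]
 [ 99  99 103 110 121 136 147 145 130 107  95  93  93]
 [109 106 104 113 133 156 166 165 148 114  98  99 103]
 [138 133 120 117 139 162 170 168 151 118 112 128 133]
 [175 171 155 131 135 155 163 160 144 127 146 168 172]
 [194 191 181 160 145 149 153 151 146 154 176 190 192]
 [197 197 193 184 176 172 169 172 175 181 191 196 196]
 [198 197 197 195 193 191 189 191 193 194 196 197 196]
 [197 197 197 197 196 196 196 196 197 197 197 197 196]
 [197 197 197 196 194 192 191 191 192 194 195 196 196]
 [191 190 189 186 178 169 165 166 172 179 186 189 189]]
bolt [366.4 129.7] [367. 130.] [-0.5  0.4]
bolt [270.  129.8] [269.4 130.5] [0.7 0.4]
```

The stud tips match prediction to about 0.2 mm. Next I lower to just above the tips.

```bash
python3 -m crank '[{"dx":-0.05,"dy":-0.07,"dz":0.5,"wx":0,"wy":0,"wz":0},{"dx":-0.05,"dy":-0.07,"dz":1,"wx":0,"wy":0,"wz":0},{"dx":-0.05,"dy":-0.07,"dz":1.5,"wx":0,"wy":0,"wz":0},{"dx":-0.05,"dy":-0.07,"dz":2,"wx":0,"wy":0,"wz":0},{"dx":-0.05,"dy":-0.07,"dz":2.4,"wx":0,"wy":0,"wz":0},{"dx":-0.05,"dy":-0.07,"dz":2.4,"wx":0,"wy":0,"wz":0},{"dx":-0.05,"dy":-0.07,"dz":2.4,"wx":0,"wy":0,"wz":0},{"dx":-0.05,"dy":-0.07,"dz":2.4,"wx":0,"wy":0,"wz":0},{"dx":-0.05,"dy":-0.07,"dz":2.4,"wx":0,"wy":0,"wz":0},{"dx":-0.05,"dy":-0.07,"dz":2.4,"wx":0,"wy":0,"wz":0}]'
python3 - <<'E'
from h import *
k=arm.calibration("wrist");s=arm.get_state();im=arm.grab_frame("wrist");g=cv2.cvtColor(im,cv2.COLOR_RGB2GRAY)
A=R.from_euler("xyz",s["ee_rot"]);P=lambda x,y,z:np.round(proj(k,s["eef_pos"]+A.apply([[x,y,z]]))[0],1)
print(s["eef_pos"],s["ee_rot"],s["force"],goto([.5890,-.0981,.12],np.radians(-102.8)))
h=P(.038,0,.004);t=proj(k,np.array([.5893,-.0983,.102])+R.from_euler('z',-12.8,degrees=True).apply([[0,-.038,0]]))[0]
print("hole",h,P(.038,0,.014),"tip",t)
u,v=np.round(h).astype(int);print(g[v-15:v+16,u-16:u+17:2])
E
```

```text
t: 28.25
eef_pos: [0.5897, -0.0984, 0.1251]
ee_rot: [-3.141, 0.0, -1.794]
force: [-0.8, 0.1, -2.7]
width: 0.0139
gripper_force: 50.0
[ 0.58968736 -0.09837179  0.12506344] [-3.14144865e+00  1.83671628e-05 -1.79420025e+00] [-0.7913521   0.10408277 -2.69142578] (array([-0.01,  0.07,  0.51]), array([-0.,  0., -0.]))
hole [318.1 183.4] [318.1 179. ] tip [318.74537267 175.36072156]
[[166 169 168 169 167 168 168 168 168 167 166 165 164 165 165 167 168]
 [166 169 169 168 167 167 168 167 167 167 167 166 164 165 166 167 168]
 [166 168 169 168 167 167 166 165 164 165 167 165 164 165 166 167 168]
 [165 168 168 168 167 165 158 155 155 159 163 165 164 164 165 167 168]
 [165 167 169 168 164 155 137 133 147 149 153 160 164 164 165 167 167]
 [165 167 168 167 155 134 117 124 156 146 136 142 160 164 164 167 167]
 [165 168 168 163 142 116 106 132 165 156 119 116 153 164 164 167 167]
 [165 167 167 155 130 113 100 139 167 162 111 105 143 161 164 166 166]
 [165 167 165 141 121 113 102 139 165 157 106 110 133 156 164 166 167]
 [165 167 160 123 115 113 107 128 158 143 104 112 124 149 164 166 166]
 [165 166 1
[... 780 characters left out ...]
146 113  86  81  72  65  63  70  83  90 104 140 159 165 165]
 [161 159 146 109  88  84  83  78  78  84  90  94 118 145 161 165 166]
 [152 135 129 100  88  88  85  84  87  90  93 104 132 152 162 165 166]
 [127 106 104  94  91  94  86  86  90  93 103 124 142 157 162 165 165]
 [102  95  96  94  92  95  88  91 100 107 124 138 149 160 162 165 165]
 [ 93  94  95  95  93  94  90 101 123 125 140 149 156 160 162 165 165]
 [ 93  94  94  94  94  92  92 109 136 132 149 156 160 161 162 163 159]
 [ 92  94  95  94  94  93  93 114 147 145 157 160 160 156 156 153 136]
 [ 93  94  95  94  94  93  92 116 156 158 160 156 154 137 132 128 106]
 [ 92  94  94  94  93  94  93 108 156 157 151 133 131 110 103 102  94]]
```

Through the front hole the stud tip shows at (318,175), centred in u on the hole. Threading now.

```bash
python3 -m crank '[{"dx":0,"dy":0.03,"dz":0.3,"wx":0,"wy":0,"wz":0},{"dx":0,"dy":0.03,"dz":0.6,"wx":0,"wy":0,"wz":0},{"dx":0,"dy":0.03,"dz":0.9,"wx":0,"wy":0,"wz":0},{"dx":0,"dy":0.03,"dz":1.2,"wx":0,"wy":0,"wz":0},{"dx":0,"dy":0.03,"dz":1.5,"wx":0,"wy":0,"wz":0},{"dx":0,"dy":0.03,"dz":1.8,"wx":0,"wy":0,"wz":0},{"dx":0,"dy":0.03,"dz":2.1,"wx":0,"wy":0,"wz":0},{"dx":0,"dy":0.03,"dz":2.4,"wx":0,"wy":0,"wz":0},{"dx":0,"dy":0.03,"dz":2.4,"wx":0,"wy":0,"wz":0},{"dx":0,"dy":0.03,"dz":2.4,"wx":0,"wy":0,"wz":0}]'
```

```text
t: 29.55
eef_pos: [0.5894, -0.0983, 0.101]
ee_rot: [-3.142, -0.0, -1.794]
force: [0.4, -0.0, -2.1]
width: 0.0135
gripper_force: 50.0
```

```bash
python3 -m crank '[{"dx":0,"dy":0,"dz":0.25,"wx":0,"wy":0,"wz":0},{"dx":0,"dy":0,"dz":0.5,"wx":0,"wy":0,"wz":0},{"dx":0,"dy":0,"dz":0.75,"wx":0,"wy":0,"wz":0},{"dx":0,"dy":0,"dz":1,"wx":0,"wy":0,"wz":0},{"dx":0,"dy":0,"dz":1.2,"wx":0,"wy":0,"wz":0},{"dx":0,"dy":0,"dz":1.4,"wx":0,"wy":0,"wz":0},{"dx":0,"dy":0,"dz":1.55,"wx":0,"wy":0,"wz":0},{"dx":0,"dy":0,"dz":1.65,"wx":0,"wy":0,"wz":0},{"dx":0,"dy":0,"dz":1.75,"wx":0,"wy":0,"wz":0},{"dx":0,"dy":0,"dz":1.75,"wx":0,"wy":0,"wz":0}]'
```

```text
t: 30.8
eef_pos: [0.5894, -0.0983, 0.0838]
ee_rot: [-3.141, -0.0, -1.794]
force: [-1.5, 0.5, 1.5]
width: 0.0137
gripper_force: 50.0
```

Contact is at TCP z 0.084, as expected. Pressing.

```bash
python3 -m crank '[{"dx":0,"dy":0,"dz":0.08,"wx":0,"wy":0,"wz":0},{"dx":0,"dy":0,"dz":0.16,"wx":0,"wy":0,"wz":0},{"dx":0,"dy":0,"dz":0.24,"wx":0,"wy":0,"wz":0},{"dx":0,"dy":0,"dz":0.32,"wx":0,"wy":0,"wz":0},{"dx":0,"dy":0,"dz":0.4,"wx":0,"wy":0,"wz":0},{"dx":0,"dy":0,"dz":0.48,"wx":0,"wy":0,"wz":0},{"dx":0,"dy":0,"dz":0.55,"wx":0,"wy":0,"wz":0},{"dx":0,"dy":0,"dz":0.55,"wx":0,"wy":0,"wz":0},{"dx":0,"dy":0,"dz":0.55,"wx":0,"wy":0,"wz":0},{"dx":0,"dy":0,"dz":0.55,"wx":0,"wy":0,"wz":0}]'
```

```text
t: 32.05
eef_pos: [0.5895, -0.0983, 0.0788]
ee_rot: [-3.141, -0.0, -1.794]
force: [-3.2, 0.5, 9.4]
width: 0.0139
gripper_force: 50.0
```

```bash
python3 -m crank '[{"dx":0,"dy":0,"dz":0.08,"wx":0,"wy":0,"wz":0},{"dx":0,"dy":0,"dz":0.16,"wx":0,"wy":0,"wz":0},{"dx":0,"dy":0,"dz":0.24,"wx":0,"wy":0,"wz":0},{"dx":0,"dy":0,"dz":0.3,"wx":0,"wy":0,"wz":0},{"dx":0,"dy":0,"dz":0.35,"wx":0,"wy":0,"wz":0},{"dx":0,"dy":0,"dz":0.35,"wx":0,"wy":0,"wz":0},{"dx":0,"dy":0,"dz":0.35,"wx":0,"wy":0,"wz":0},{"dx":0,"dy":0,"dz":0.35,"wx":0,"wy":0,"wz":0},{"dx":0,"dy":0,"dz":0.35,"wx":0,"wy":0,"wz":0},{"dx":0,"dy":0,"dz":0.35,"wx":0,"wy":0,"wz":0}]'
python3 - <<'E'
from h import *
for i in range(6):
    arm.grab_frame("scene");s=arm.get_state();print(s["eef_pos"].round(4) if hasattr(s["eef_pos"],"round") else s["eef_pos"],np.round(s["force"],1))
for c in("scene",):
    for n in("separator","electrode","cover"):print(n,[(np.round(r["centre"],3).tolist(),round(r["confidence"],2)) for r in arm.mark_of(c,n)][:2])
E
```

```text
t: 33.3
eef_pos: [0.5895, -0.0984, 0.0758]
ee_rot: [-3.141, -0.0, -1.794]
force: [-6.3, 2.3, 13.6]
width: 0.0139
gripper_force: 50.0
[ 0.5895 -0.0983  0.0758] [-5.5  1.7 14.3]
[ 0.5895 -0.0983  0.0758] [-5.6  1.8 13.5]
[ 0.5896 -0.0983  0.0758] [-5.1  1.1 14.3]
[ 0.5895 -0.0983  0.0758] [-6.   2.2 13.8]
[ 0.5895 -0.0983  0.0758] [-5.7  1.6 14.2]
[ 0.5895 -0.0984  0.0758] [-5.6  2.1 13.9]
separator [([0.589, -0.101, 0.039], 0.6), ([0.762, 0.035, -0.0], 0.16)]
electrode []
cover [([0.316, 0.158, 0.002], 0.89), ([0.591, -0.095, 0.061], 0.85)]
```

The push is about 14 N but with a 6 N side force. I relieve that slightly and press a touch more.

```bash
python3 -m crank '[{"dx":0,"dy":0.01,"dz":0.02,"wx":0,"wy":0,"wz":0},{"dx":0,"dy":0.02,"dz":0.04,"wx":0,"wy":0,"wz":0},{"dx":0,"dy":0.03,"dz":0.06,"wx":0,"wy":0,"wz":0},{"dx":0,"dy":0.03,"dz":0.06,"wx":0,"wy":0,"wz":0},{"dx":0,"dy":0.03,"dz":0.06,"wx":0,"wy":0,"wz":0},{"dx":0,"dy":0.03,"dz":0.06,"wx":0,"wy":0,"wz":0},{"dx":0,"dy":0.03,"dz":0.06,"wx":0,"wy":0,"wz":0},{"dx":0,"dy":0.03,"dz":0.06,"wx":0,"wy":0,"wz":0},{"dx":0,"dy":0.03,"dz":0.06,"wx":0,"wy":0,"wz":0},{"dx":0,"dy":0.03,"dz":0.06,"wx":0,"wy":0,"wz":0}]'
```

```text
t: 35.0
eef_pos: [0.5895, -0.0983, 0.0754]
ee_rot: [-3.14, -0.0, -1.794]
force: [-5.0, 2.5, 14.0]
width: 0.0138
gripper_force: 50.0
```

```bash
python3 -m crank '[{"dx":0,"dy":0.02,"dz":0.02,"wx":0,"wy":0,"wz":0},{"dx":0,"dy":0.04,"dz":0.04,"wx":0,"wy":0,"wz":0},{"dx":0,"dy":0.06,"dz":0.05,"wx":0,"wy":0,"wz":0},{"dx":0,"dy":0.06,"dz":0.05,"wx":0,"wy":0,"wz":0},{"dx":0,"dy":0.06,"dz":0.05,"wx":0,"wy":0,"wz":0},{"dx":0,"dy":0.06,"dz":0.05,"wx":0,"wy":0,"wz":0},{"dx":0,"dy":0.06,"dz":0.05,"wx":0,"wy":0,"wz":0},{"dx":0,"dy":0.06,"dz":0.05,"wx":0,"wy":0,"wz":0},{"dx":0,"dy":0.06,"dz":0.05,"wx":0,"wy":0,"wz":0},{"dx":0,"dy":0.06,"dz":0.05,"wx":0,"wy":0,"wz":0}]'
python3 - <<'E'
from h import *
F=[]
for i in range(6):
    arm.grab_frame("scene");s=arm.get_state();F.append(s["force"])
print(np.mean(F,0),s["eef_pos"])
E
```

```text
t: 36.25
eef_pos: [0.5895, -0.0983, 0.0752]
ee_rot: [-3.139, -0.0, -1.793]
force: [-4.4, 0.2, 15.3]
width: 0.0134
gripper_force: 50.0
[-4.65162433  1.19852461 14.67708414] [ 0.58947495 -0.09830007  0.07520824]
```

```bash
python3 -c "
from station import arm
print(arm.job_done())"
```

```text
the job is handed in; nothing more can be done
None
```

The cell is stacked in the order asked, with separator, then electrode, then cover threaded over both studs. The robot is still holding the cover down at about 15 N (14.7 N measured, with 4–5 N of side force I could not fully remove), and the job was handed in at about 37 s.

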